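Set the colorimeter's filter dial and take a reading

ROBOT

A 7-joint arm with a two-finger parallel gripper is mounted at the origin on the work surface. World frame = base frame: x ahead of the robot, y to its left, z up, the work surface at z = 0. Lengths are in m, angles in rad, forces in N, time in s.
With the tool pointing down it reaches from about 0.425 to 0.925 m from the base axis. Payload 6.8 kg.
Tool frame: the origin (TCP) lies at the very end of the fingers, on their centre line; the grasp point (between the pads) lies 19 mm behind it; x points along the fingers, y is the direction in which the jaws open and shut, and the axes are right-handed (so a half turn about x gives the same grasp; the last joint's range is limited). The gripper opens to 85 mm and grips with 20 to 120 N. Pads are 22 mm wide; open, the fingers measure 114 mm over their backs; the gripper's body (76 mm by 85 mm) begins 54 mm behind the grasp point. The pads swing forward as they close: fully open they stand 13 mm farther back than shut.
Start: joints at [1.238, 0.477, 0.022, 1.555, -0.011, 1.109, -0.083], TCP at [0.15, -0.658, 0.231] pointing down, gripper open.
Joint ranges: [-2.96, 2.96], [-0.34, 2.1], [-1.41, 1.46], [0.24, 2.44], [-1.37, 4.51], [0.17, 1.92], [-2.96, 2.96]. Speed limits (rad/s): [2.39, 2.39, 3.14, 3.14, 3.14, 3.14, 3.14].

INTERFACE

Orientations are given as a rotation vector (axis times angle).
In Python, from bench import get_obs, grab_frame, camera_info, hand_in gives the robot as it stands.
- The arm moves only by the tool apply_moves, never from a script. Its argument "series" is text: rows parted by semicolons, each of 7 numbers parted by spaces: the turn, a rotation vector about the tool's x, y, z in rad, then the shift along the tool's x, y, z in m, then the opening, from 0 (shut) to 1 (fully open). In form: wx wy wz tx ty tz hand; .... A call has 1 to 12 rows; each row is the pose to reach, as a shift and turn from the pose commanded when the call began, along the tool's axes at that moment; what a row does not reach only later rows make up. A row lasts 1/8 s, in which the tool goes at most 62.5 mm and 10.7 degrees, less where a joint would pass 70% of its speed; a pose out of reach is approached as far as the arm can. A call with a gripper value outside its range is refused whole. The fingers move at their own pace and stop on an object; "force" is the grip in N (left out, the last holds). Time passes only in rows, so rows that repeat a pose let the fingers close. It gives the time, the measured TCP pose, the force and the opening at its end, in the units of the state.
- get_obs(): the state, without advancing time (a new reading comes with each control period).
- grab_frame(name): name is "side" or "top" or "wrist"; returns the picture (420x560x3 uint8, blue, green, red); there is no depth.
- camera_info(name): a dict with "fov_y" (degrees; the focal length in pixels is half the picture's height over the tangent of half this angle, whatever the lens; pixels are square), "cx", "cy" (the principal point, pixels), "rvec" (rotation vector, rad) and "tvec" (3), from world to camera coordinates, as OpenCV has them. Camera axes: x right, y down, z forward; pixel columns grow to the right and rows downward; lengths in m; the calibration is good to about 2 mm. A picture is of the moment at which its call begins: read the wrist's pose just before it. camera_info takes no time and is no camera call; for the wrist camera it gives the pose at the moment of the call.
- hand_in(): hands the job in, once; it reports no verdict.
The state is a dict: "clock": time; "joints": joint angles; "qvel": joint speeds; "tau": joint torques, N m; "tcp_pos": TCP position; "orientation": TCP orientation; "contact_force": force on the tool from outside, world axes, zero at the start; "moment": the same for the moment, N m; "grip_width": finger opening in m.
Only numpy, scipy, OpenCV 4.12 (cv2) and the standard library are available. Lean on these libraries where they do the work, as an engineer would, in place of code of your own. Each camera call takes 0.05 s, during which the arm holds its last target.

TASK

The sample is in the colorimeter on the steel table, with its lid shut. With a fingertip on the knurled filter dial, turn the dial clockwise until it has clicked in with its white pointer at the three-dot mark, and only then press the large read key fully down with a fingertip and let it come back up. Leave the small key, the bottle, the jar and the tube rack alone.

Things in the scene. Friction and masses are not known exactly. Their poses are not given: they have to be found in the camera images.
- colorimeter: bench colorimeter, fixed: white box on a grey base, 240 mm deep (its x) by 270 mm wide (its y), flat top 85 mm above the table. Origin: centre of its underside; x points from its front (keys, flat display; robot side) to its back, y to its left, z up. Dial at (22, -52) mm, read key at (-82, 36), zero key at (-82, 96)
- dial_top (a point): centre of the dial's flat top, on its vertical axis, 107 mm above the table; x axis along the white pointer line, turning with it. Dial: plain black disc, diameter 96 mm, height 22 mm, knurled rim, standing free on the colorimeter's top; nothing sticks out of it, so it is driven by friction on its top or rim. It does not move up or down
- filter_dial (a joint): dial angle in rad, growing clockwise from above. Clicks in at -1.047, -0.524, 0, 0.524, 1.047 (one to five black dots on the housing); 0: pointer at three dots, straight to the back (colorimeter's x). Starts at one or two dots. Leaving a click takes about 0.05 N m, falling to nothing half-way; a released dial runs to the nearest click. Stops at +-1.22
- read_key_top (a point): centre of the flat top of the read key, the larger of the two round grey keys (diameter 26 mm), standing 8 mm above the colorimeter's top; pressed straight down
- read_key (a joint): travel of the read key in m: 0 up, 0.005 fully down, which takes 4 N; it springs back up
- zero_key_top (a point): centre of the top of the zero key, the smaller round grey key (diameter 15 mm, 7 mm high), 60 mm to the left of the read key; not to be pressed
- zero_key (a joint): travel of the zero key in m: 0 up, 0.004 fully down
- reagent_bottle: bystander: loose white plastic bottle, diameter 38 mm, 85 mm high, standing on the table beside the colorimeter; origin at the centre of its underside
- sample_jar: bystander: loose clear jar with a white cap, diameter 60 mm, 60 mm high, standing on the table; origin at the centre of its underside
- tube_rack: bystander: loose grey rack of capped tubes, 55 x 150 mm, 78 mm high, standing on the table; origin at the centre of its underside
- well_lid (a point): centre of the top of the shut lid over the sample well (fixed): a hood 70 mm square, 25 mm above the colorimeter's top, at (50, 84) mm in its frame

How it is judged:
By the outcome, as a careful person would: the job done as asked, in the order asked, and still so for the second after the job is handed in, with the robot touching nothing.
It also fails if it takes over 38 s, if anything falls off the work surface, if the arm or the gripper's body presses on something with over 40 N, if the wrist force passes 120 N, or if a joint passes its speed limit or range.

## Working session

There is one attempt and no reset: what is moved stays moved. The work goes in short steps, Python scripts to look and compute and a tool call to move; the robot and the scene stay as the last step left them, time stands still between calls to the robot, and variables do not carry over. Pictures are saved under pics/ and viewed, and the job is handed in when it is done.

Besides the shell and the picture viewer there is one more tool, called after ">>>" as name(argument=value, ...) on one line, values as JSON. apply_moves: Moves the arm, as the interface text tells. Its arguments: {"type":"object","properties":{"series":{"type":"string"},"force":{"type":"number"}},"required":["series"]}

```bash
ls; mkdir -p pics; python3 - <<'E'
from bench import *
import cv2
o=get_obs(); print(o)
for n in ("side","top","wrist"):
    print(n,camera_info(n)); cv2.imwrite(f"pics/{n}0.png",grab_frame(n))
E
```

```text
pics
{'clock': 0.0, 'joints': array([ 1.23791136,  0.47780847,  0.02236145,  1.55642895, -0.01147796,
        1.10929611, -0.08307686]), 'qvel': array([-7.92206785e-04, -4.89728540e-04, -1.86288391e-03,  9.92661025e-04,
       -9.35465408e-05, -6.34007725e-04, -1.68470981e-04]), 'tau': array([ 6.92622743e-04, -5.96452117e+01,  1.60786740e+00, -2.81192029e+01,
        1.23925356e-02,  9.30491136e-03,  9.73416803e-06]), 'tcp_pos': array([ 0.15029338, -0.65746156,  0.23033003]), 'orientation': array([ 2.10285708,  0.2393057 , -2.10363131]), 'contact_force': array([ 0.85032111, -0.26451595,  0.55183337]), 'moment': array([ 0.03139042, -0.0006443 , -0.07344197]), 'grip_width': 0.0853354308527086}
side {'fov_y': 42.36304010683327, 'cx': 279.73948253330695, 'cy': 214.76474454264968, 'rvec': array([ 0.35433711, -2.76946058,  1.19960034]), 'tvec': array([0.497988  , 0.19032802, 1.34971269])}
top {'fov_y': 44.49793541684248, 'cx': 283.5564080084872, 'cy': 208.51444043603112, 'rvec': array([ 2.13913619, -2.18163227,  0.11910535]), 'tvec': array([0.00561838, 0.53607357, 1.49296905])}
wrist {'fov_y': 60.03144386190258, 'cx': 279.67244579429075, 'cy': 209.09384935538554, 'rvec': array([-2.2706211 ,  1.80792815,  0.2701543 ]), 'tvec': array([-0.67437214, -0.03721856,  0.3807667 ])}
```

View pics/top0.png

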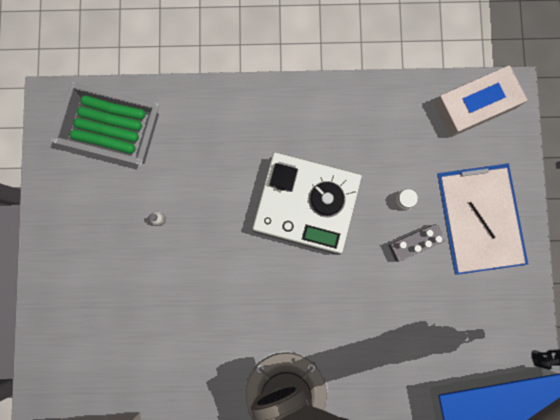

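View pics/side0.png

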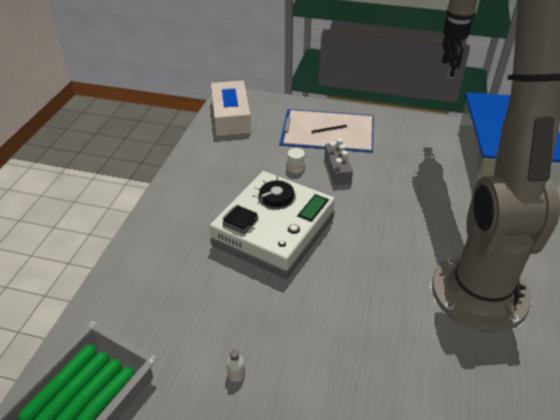

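View pics/wrist0.png

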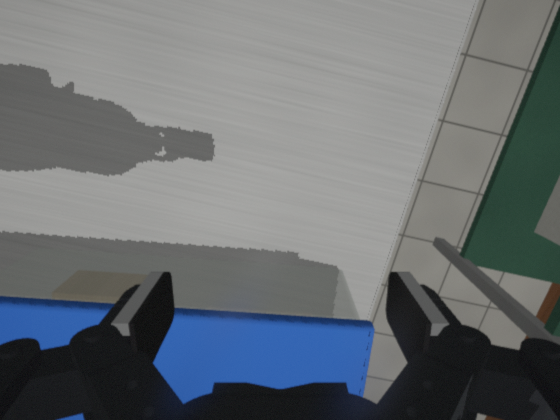

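The top view shows the box around (308,203), the dial near (327,198), the read key near (288,226) and the zero key near (267,221). I'll enlarge and measure.

```bash
cat > h.py <<'E'
import numpy as np, cv2
from bench import *
from scipy.spatial.transform import Rotation as R
def cam(n):
    c=camera_info(n); f=210/np.tan(np.radians(c['fov_y'])/2)
    K=np.array([[f,0,c['cx']],[0,f,c['cy']],[0,0,1]]); return K,R.from_rotvec(c['rvec']).as_matrix(),c['tvec']
def onplane(C,uv,z):
    K,Rm,t=C; d=Rm.T@np.linalg.inv(K)@np.array([uv[0],uv[1],1.]); o=-Rm.T@t
    return o+d*(z-o[2])/d[2]
def proj(C,p):
    K,Rm,t=C; q=K@(Rm@np.asarray(p)+t); return q[:2]/q[2]
E
python3 - <<'E'
from h import *
im=cv2.imread('pics/top0.png')
a=im[140:265,235:375]; cv2.imwrite('pics/topz.png',cv2.resize(a,None,fx=5,fy=4.8*5/4.8,interpolation=cv2.INTER_CUBIC)[:600])
s=cv2.imread('pics/side0.png')[165:275,200:345]; cv2.imwrite('pics/sidez.png',cv2.resize(s,None,fx=5,fy=5,interpolation=cv2.INTER_CUBIC))
C=cam('top')
# white top: bright, inside region
g=im.min(2); m=np.zeros_like(g); m[145:260,245:370]=(g[145:260,245:370]>185)*255
cs,_=cv2.findContours(m,cv2.RETR_EXTERNAL,cv2.CHAIN_APPROX_NONE); c=max(cs,key=cv2.contourArea)
print(cv2.contourArea(c))
P=np.array([onplane(C,p,.085)[:2] for p in c[:,0].astype(float)],np.float32)
r=cv2.minAreaRect(P*1000); print(r)
# dial: dark
d=np.zeros_like(g); d[170:228,300:352]=(im.max(2)[170:228,300:352]<70)*255
cs,_=cv2.findContours(d,cv2.RETR_EXTERNAL,cv2.CHAIN_APPROX_NONE); c=max(cs,key=cv2.contourArea); print(cv2.boundingRect(c),cv2.minEnclosingCircle(c))
e=cv2.fitEllipse(cv2.convexHull(c)); print(e, onplane(C,e[0],.107), onplane(C,e[0],.1))
E
```

```text
6320.5
((548.432373046875, -74.0831298828125), (260.3696594238281, 231.1124267578125), 73.8974609375)
(310, 182, 34, 34) ((326.46038818359375, 198.69801330566406), 17.193994522094727)
((326.35833740234375, 198.51193237304688), (33.11762619018555, 34.27309036254883), 79.01773834228516) [ 0.5533196  -0.12655034  0.107     ] [ 0.5542508  -0.12711944  0.1       ]
```

View pics/topz.png

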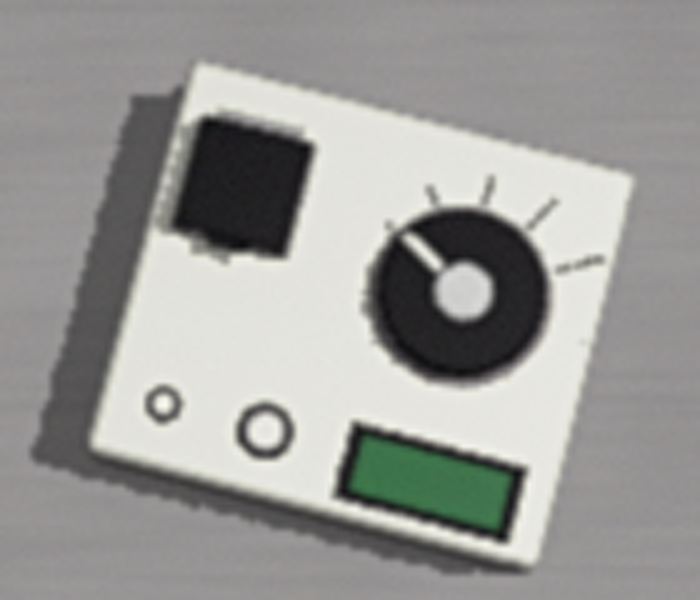

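View pics/sidez.png

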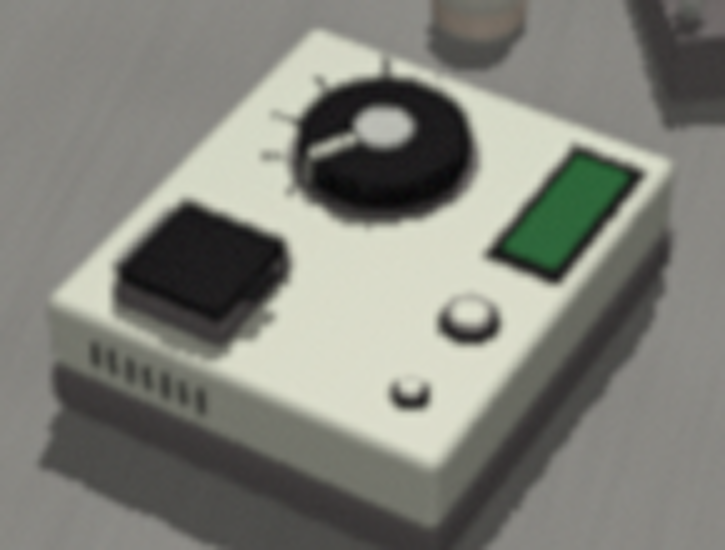

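```bash
python3 - <<'E'
from h import *
im=cv2.imread('pics/top0.png'); s=cv2.imread('pics/side0.png'); C=cam('top'); S=cam('side')
yaw=np.radians(73.897-90); Rz=lambda a:np.array([[np.cos(a),-np.sin(a)],[np.sin(a),np.cos(a)]])
def blob(img,x0,y0,x1,y1,th=150):
    g=cv2.resize(img[y0:y1,x0:x1],None,fx=8,fy=8,interpolation=cv2.INTER_CUBIC).min(2)
    n,l,st,c=cv2.connectedComponentsWithStats((g>th).astype(np.uint8))
    out=[]
    for i in range(1,n):
        x,y,w,h,a=st[i]
        if x>0 and y>0 and x+w<g.shape[1] and y+h<g.shape[0] and a>100: out.append(((c[i]+.5)/8-.5+[x0,y0],a/64))
    return out
for nm,b,z in (("read",(280,218,297,235),.093),("zero",(260,214,274,228),.092)):
    for c,a in blob(im,*b): print(nm,c,a,onplane(C,c,z))
# hub + pointer
for c,a in blob(im,312,183,342,213): print('hub',c,a,onplane(C,c,.107))
# side dial ellipse hub
for c,a in blob(s,260,180,294,206): print('sidehub',c,a,onplane(S,c,.107))
for c,a in blob(s,286,222,302,236): print('sideread',c,a,onplane(S,c,.093))
o=np.array([.5484,-.0741])
for n,p in (("dial",(22,-52)),("read",(-82,36)),("zero",(-82,96)),("lid",(50,84))): print(n,o+Rz(yaw)@np.array(p)/1000)
# pointer tip
t=np.array([405/5+235,232/5+140]); h=np.array([464/5+235,292/5+140])
d=(onplane(C,t,.107)-onplane(C,h,.107))[:2]; print('pointer rel deg ccw',np.degrees(np.arctan2(d[1],d[0])-yaw), onplane(C,h,.107))
o=get_obs(); print(R.from_rotvec(o['orientation']).as_matrix().round(3))
E
```

```text
read [287.60431151 225.661573  ] 40.453125 [ 0.47976778 -0.01564896  0.093     ]
zero [267.22312176 220.25420984] 12.0625 [0.49639615 0.04192474 0.092     ]
hub [319.35649606 189.96614173] 19.84375 [ 0.57809959 -0.10745733  0.107     ]
hub [327.30206908 197.72984354] 91.375 [ 0.55549343 -0.12927813  0.107     ]
sidehub [276.19217183 189.86742252] 51.421875 [ 0.55758731 -0.12712554  0.107     ]
sidehub [265.62911677 193.73016467] 2.609375 [ 0.58099149 -0.1045622   0.107     ]
dial [ 0.55511384 -0.13016179]
read [ 0.47960244 -0.01676855]
zero [0.49624434 0.04087733]
lid [ 0.61973689 -0.00726402]
pointer rel deg ccw 58.936274575142704 [ 0.5535566  -0.13062767  0.107     ]
[[-0.     0.223 -0.975]
 [ 0.001 -0.975 -0.223]
 [-1.    -0.001  0.   ]]
```

Measurements agree across the box fit, both views and the stated offsets to within about 2 mm. Dial centre is (0.555,-0.129), read key is (0.480,-0.016), yaw is -16°, and the pointer is at -59°, which is one dot. I'll move above the dial with the fingers shut.

>>> apply_moves(series="0 0 0 0.02 -0.433 -0.541 0;0 0 0 0.02 -0.433 -0.541 0;0 0 0 0.02 -0.433 -0.541 0;0 0 0 0.02 -0.433 -0.541 0;0 0 0 0.02 -0.433 -0.541 0;0 0 0 0.02 -0.433 -0.541 0;0 0 0 0.02 -0.433 -0.541 0;0 0 0 0.02 -0.433 -0.541 0;0 0 0 0.02 -0.433 -0.541 0;0 0 0 0.02 -0.433 -0.541 0;0 0 0 0.02 -0.433 -0.541 0;0 0 0 0.02 -0.433 -0.541 0", force=40)

```text
clock: 1.65
tcp_pos: [0.5837, -0.1092, 0.211]
orientation: [2.1, 0.249, -2.098]
contact_force: [-0.7, -0.3, -0.4]
grip_width: -0.0002
```

>>> apply_moves(series="0 0 0 0 0 0 0;0 0 0 0 0 0 0;0 0 0 0 0 0 0")

```text
clock: 2.02
tcp_pos: [0.5806, -0.1171, 0.2114]
orientation: [2.103, 0.234, -2.104]
contact_force: [-0.0, 0.4, 0.2]
grip_width: 0.0002
```

>>> apply_moves(series="0 0 0 0.05 0 0 0;0 0 0 0.09 0 0 0;0 0 0 0.096 0 0 0;0 0 0 0.096 0 0 0;0 0 0 0.096 0 0 0")

```text
clock: 2.65
tcp_pos: [0.5827, -0.1157, 0.1173]
orientation: [2.106, 0.236, -2.099]
contact_force: [0.4, -0.4, -0.3]
grip_width: 0.0002
```

```bash
python3 - <<'E'
from h import *
o=get_obs(); print(o['tcp_pos'],o['contact_force'],o['moment'],R.from_rotvec(o['orientation']).as_matrix().round(3))
s=grab_frame('side')[100:275,180:380]; cv2.imwrite('pics/side1.png',cv2.resize(s,None,fx=4,fy=3.4,interpolation=cv2.INTER_CUBIC)[:600])
cv2.imwrite('pics/wrist1.png',grab_frame('wrist'))
print(proj(cam('side'),o['tcp_pos']))
E
```

```text
[ 0.58271264 -0.11571145  0.11728216] [ 0.37885134 -0.41927677 -0.25765849] [-0.03861767  0.01161989  0.01799469] [[ 0.003  0.222 -0.975]
 [-0.001 -0.975 -0.222]
 [-1.     0.001 -0.003]]
[266.06081186 188.10958807]
```

View pics/side1.png

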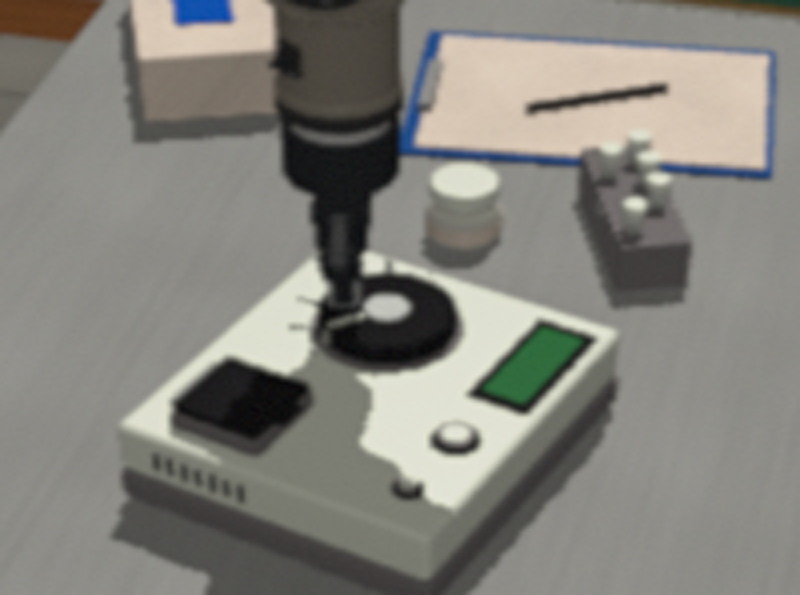

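View pics/wrist1.png

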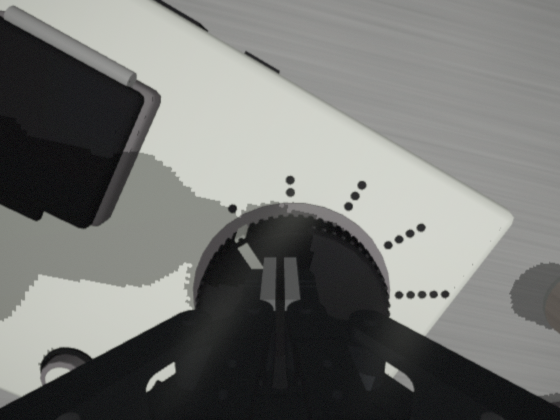

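The tip is just above the dial, about 30 mm from centre. The wrist view shows the pointer at the one-dot mark, near (240,225). Lowering until contact.

>>> apply_moves(series="0 0 0 0.004 0 0 0;0 0 0 0.008 0 0 0;0 0 0 0.010 0 0 0;0 0 0 0.011 0 0 0;0 0 0 0.011 0 0 0")

```text
clock: 3.38
tcp_pos: [0.5818, -0.1156, 0.1068]
orientation: [2.103, 0.236, -2.101]
contact_force: [-8.4, 0.0, 20.8]
grip_width: 0.0001
```

```bash
python3 - <<'E'
import numpy as np
r=.03;a0=26.6
for th in list(np.arange(6,67,6)):
    a=np.radians(a0-th);d=r*np.array([np.cos(a)-np.cos(np.radians(a0)),np.sin(a)-np.sin(np.radians(a0))])
    print("0 0 0 0 %.4f %.4f 0"%(.222*d[0]-.975*d[1],-.975*d[0]-.222*d[1]),end=';')
E
```

```text
0 0 0 0 0.0031 -0.0006 0;0 0 0 0 0.0062 -0.0008 0;0 0 0 0 0.0094 -0.0008 0;0 0 0 0 0.0125 -0.0004 0;0 0 0 0 0.0155 0.0003 0;0 0 0 0 0.0185 0.0014 0;0 0 0 0 0.0213 0.0027 0;0 0 0 0 0.0240 0.0043 0;0 0 0 0 0.0265 0.0062 0;0 0 0 0 0.0288 0.0084 0;0 0 0 0 0.0309 0.0108 0;
```

>>> apply_moves(series="0 0 0 0 0.0031 -0.0006 0;0 0 0 0 0.0062 -0.0008 0;0 0 0 0 0.0094 -0.0008 0;0 0 0 0 0.0125 -0.0004 0;0 0 0 0 0.0155 0.0003 0;0 0 0 0 0.0185 0.0014 0;0 0 0 0 0.0213 0.0027 0;0 0 0 0 0.0240 0.0043 0;0 0 0 0 0.0265 0.0062 0;0 0 0 0 0.0288 0.0084 0;0 0 0 0 0.0288 0.0084 0")

```text
clock: 4.75
tcp_pos: [0.5822, -0.1454, 0.1069]
orientation: [2.108, 0.236, -2.096]
contact_force: [-0.9, 0.7, 14.4]
grip_width: -0.0
```

```bash
python3 - <<'E'
from h import *
o=get_obs(); print(o['tcp_pos'],o['contact_force'])
cv2.imwrite('pics/wrist2.png',grab_frame('wrist'))
E
```

```text
[ 0.5821614  -0.14536747  0.10689387] [-0.88460196  0.7105278  14.44242203]
```

View pics/wrist2.png

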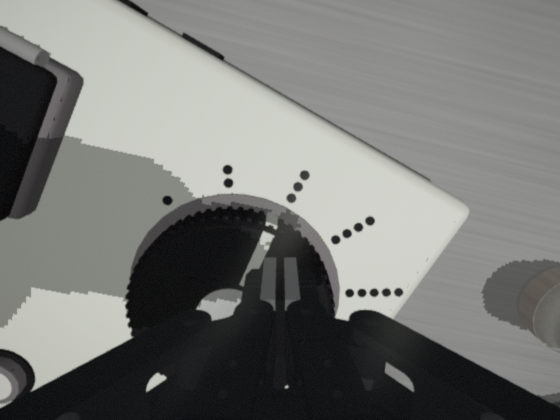

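The pointer, near (266,240), is now close to the three-dot line at (298,187). Lifting straight up so it can click in.

>>> apply_moves(series="0 0 0 -0.005 0 0 0;0 0 0 -0.03 0 0 0;0 0 0 -0.06 0 0 0;0 0 0 -0.06 0.0 0.06 0;0 0 0 -0.06 0.0 0.10 0;0 0 0 -0.06 0.0 0.10 0;0 0 0 -0.06 0.0 0.10 0")

```text
clock: 5.68
tcp_pos: [0.4827, -0.1674, 0.1644]
orientation: [2.103, 0.237, -2.102]
contact_force: [0.2, -0.2, 0.1]
grip_width: 0.0001
```

```bash
python3 - <<'E'
from h import *
o=get_obs(); print(o['tcp_pos'],o['contact_force'],o['clock'])
w=grab_frame('wrist');cv2.imwrite('pics/wrist3.png',w)
s=grab_frame('side')[165:275,200:345]; cv2.imwrite('pics/side3.png',cv2.resize(s,None,fx=5,fy=5,interpolation=cv2.INTER_CUBIC))
C=cam('wrist'); np.savez('w3.npz',K=C[0],R=C[1],t=C[2])
print(proj(C,[.555,-.129,.107]))
E
```

```text
[ 0.48270271 -0.16742559  0.16444228] [ 0.22283042 -0.19669033  0.13151385] 5.675
[238.60188653  92.15677612]
```

View pics/wrist3.png

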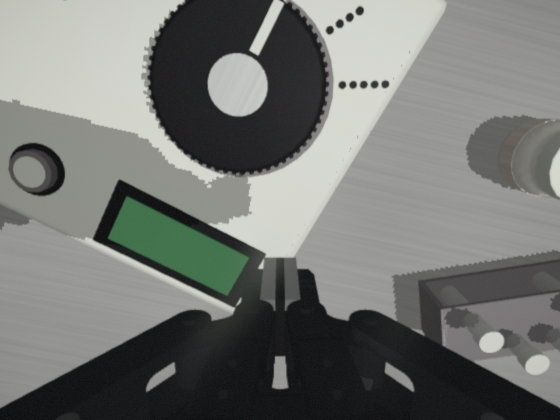

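View pics/side3.png

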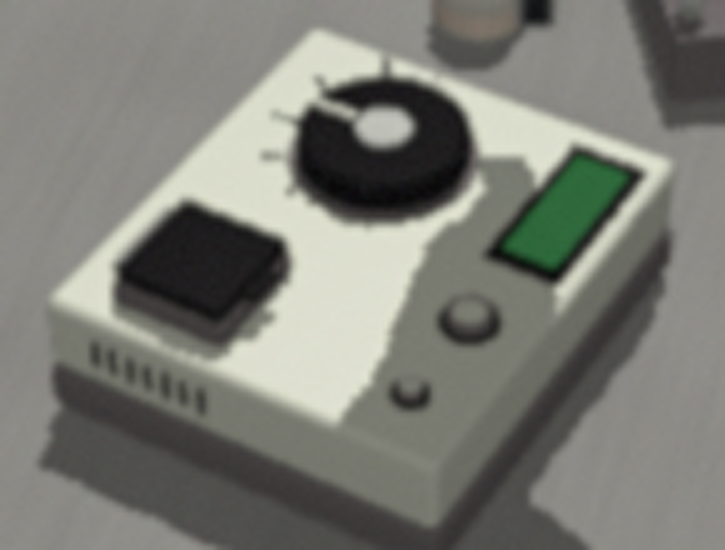

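The dial pointer now runs from (256,53) to (277,3) from the hub at (238,84), towards three dots. I'll measure the angle and the read key position from this view.

```bash
python3 - <<'E'
from h import *
w=cv2.imread('pics/wrist3.png'); z=np.load('w3.npz'); C=(z['K'],z['R'],z['t'])
g=w.min(2)[:190]
m=(g>120).astype(np.uint8); m[:, :165]=0; m[:,318:]=0
n,l,st,c=cv2.connectedComponentsWithStats(m)
for i in range(1,n):
    if 300<st[i][4]<6000: print(st[i],c[i],onplane(C,c[i],.107))
hub=None
# pointer axis by fitLine
for i in range(1,n):
    if 300<st[i][4]<6000:
        ys,xs=np.where(l==i); P=np.array([onplane(C,(x,y),.107)[:2] for x,y in zip(xs,ys)],np.float32)
        v=cv2.fitLine(P,cv2.DIST_L2,0,.01,.01).ravel(); print(np.degrees(np.arctan2(v[1],v[0])),v[2:])
# dots
b=((w.max(2)<90)*1).astype(np.uint8); n,l,st,c=cv2.connectedComponentsWithStats(b)
print([c[i].round(1).tolist() for i in range(1,n) if 20<st[i][4]<120])
print('key',onplane(C,(34,171),.093), onplane(C,(391-357,171),.093))
E
```

```text
[250   0  34  55 653] [266.2618683   26.39663093] [ 0.58880709 -0.13643433  0.107     ]
[284   0  34  33 467] [307.81156317  10.41327623] [ 0.60040126 -0.15489486  0.107     ]
[ 208   53   60   63 2984] [237.29524129  84.28317694] [ 0.55868328 -0.12758261  0.107     ]
[ 165  125  153   65 4339] [241.92048859 172.30329569] [ 0.51361176 -0.13901697  0.107     ]
-16.22775 [ 0.5887255  -0.13641255]
58.42597 [ 0.6003834 -0.1549109]
75.6722 [ 0.55859303 -0.12760311]
-76.2483 [ 0.51353455 -0.13901153]
[[359.2, 10.4], [349.2, 16.9], [339.3, 23.2], [329.4, 29.8], [374.1, 84.1], [384.8, 83.8], [341.9, 84.5], [352.5, 84.5], [363.4, 84.4]]
key [ 0.48349847 -0.01703961  0.093     ] [ 0.48349847 -0.01703961  0.093     ]
```

Pointer azimuth is -16.2° against a box yaw of -16.1°, so the dial is clicked in at three dots. On to the read key.

>>> apply_moves(series="0 0 0 0 -0.05 -0.011 0;0 0 0 0 -0.10 -0.022 0;0 0 0 0 -0.148 -0.032 0;0 0 0 0 -0.148 -0.032 0;0 0 0 0.03 -0.148 -0.032 0;0 0 0 0.054 -0.148 -0.032 0;0 0 0 0.054 -0.148 -0.032 0;0 0 0 0.054 -0.148 -0.032 0")

```text
clock: 6.78
tcp_pos: [0.4811, -0.0164, 0.1109]
orientation: [2.104, 0.237, -2.102]
contact_force: [-0.1, 0.4, 0.1]
grip_width: -0.0
```

```bash
python3 - <<'E'
from h import *
o=get_obs(); print(o['tcp_pos'],o['contact_force'],o['clock'])
cv2.imwrite('pics/wrist4.png',grab_frame('wrist'))
s=grab_frame('side')[165:275,200:345]; cv2.imwrite('pics/side4.png',cv2.resize(s,None,fx=5,fy=5,interpolation=cv2.INTER_CUBIC))
E
```

```text
[ 0.481112   -0.01636835  0.11088482] [-0.09882364  0.4032256   0.1355514 ] 6.775
```

View pics/wrist4.png

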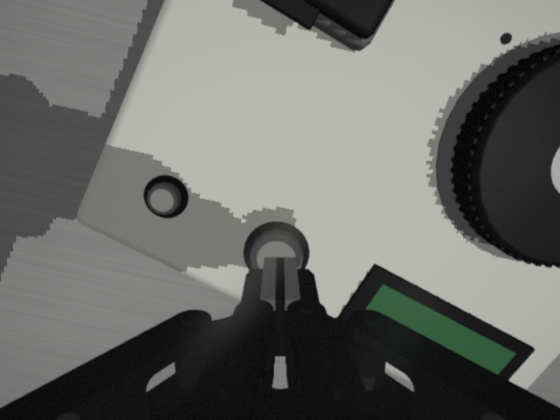

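View pics/side4.png

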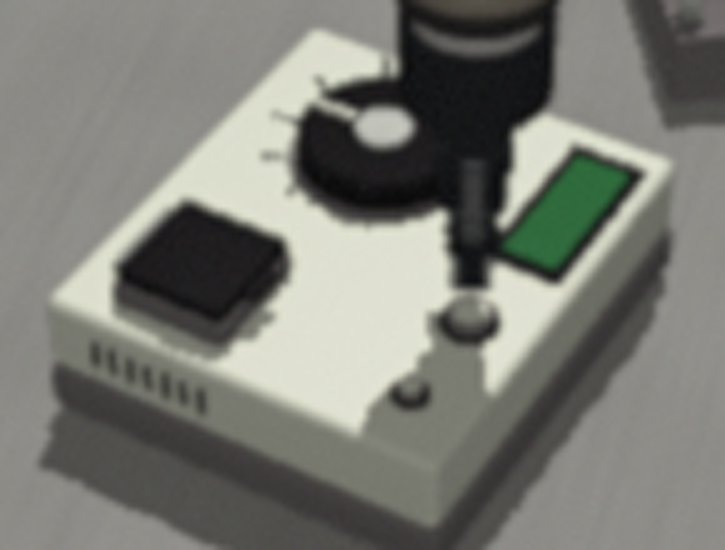

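The tip is centred over the read key at (276,255) in the wrist view, well clear of the zero key at (165,197). Pressing down in steps.

>>> apply_moves(series="0 0 0 0.012 0 0 0;0 0 0 0.018 0 0 0;0 0 0 0.021 0 0 0;0 0 0 0.0225 0 0 0;0 0 0 0.0225 0 0 0;0 0 0 0.0225 0 0 0")

```text
clock: 7.62
tcp_pos: [0.4802, -0.0163, 0.0881]
orientation: [2.102, 0.237, -2.103]
contact_force: [-2.5, -0.3, 5.0]
grip_width: 0.0
```

Force is 5 N, so the key is just about at bottom. I'll go slightly further to confirm the hard stop.

>>> apply_moves(series="0 0 0 0.0005 0 0 0;0 0 0 0.001 0 0 0;0 0 0 0.001 0 0 0")

```text
clock: 8.0
tcp_pos: [0.4802, -0.0163, 0.0879]
orientation: [2.102, 0.236, -2.103]
contact_force: [-5.1, -1.4, 15.2]
grip_width: -0.0
```

The force rose 10 N for 0.2 mm of motion, so this is the hard stop. Releasing and retreating toward the robot.

>>> apply_moves(series="0 0 0 -0.01 0 0 0;0 0 0 -0.04 0 0 0;0 0 0 -0.10 0 0 0;0 0 0 -0.15 0 0 0;0 0 0 -0.15 0.06 0.03 0;0 0 0 -0.15 0.12 0.03 0;0 0 0 -0.15 0.18 0.03 0;0 0 0 -0.15 0.24 0.03 0;0 0 0 -0.15 0.28 0.03 0;0 0 0 -0.15 0.28 0.03 0;0 0 0 -0.15 0.28 0.03 0")

```text
clock: 9.38
tcp_pos: [0.5134, -0.2947, 0.2365]
orientation: [2.102, 0.239, -2.103]
contact_force: [0.3, -0.2, 0.0]
grip_width: -0.0003
```

```bash
python3 - <<'E'
from h import *
o=get_obs(); print(o['tcp_pos'],o['contact_force'],o['clock'])
a=grab_frame('side')[130:275,190:370]; b=grab_frame('top')[140:265,235:375]
cv2.imwrite('pics/side5.png',cv2.resize(a,None,fx=4,fy=4,interpolation=cv2.INTER_CUBIC));cv2.imwrite('pics/top5.png',cv2.resize(b,None,fx=4,fy=4,interpolation=cv2.INTER_CUBIC))
E
```

```text
[ 0.51340299 -0.29472839  0.23654799] [ 0.27607626 -0.15569627  0.03820153] 9.375
```

View pics/side5.png

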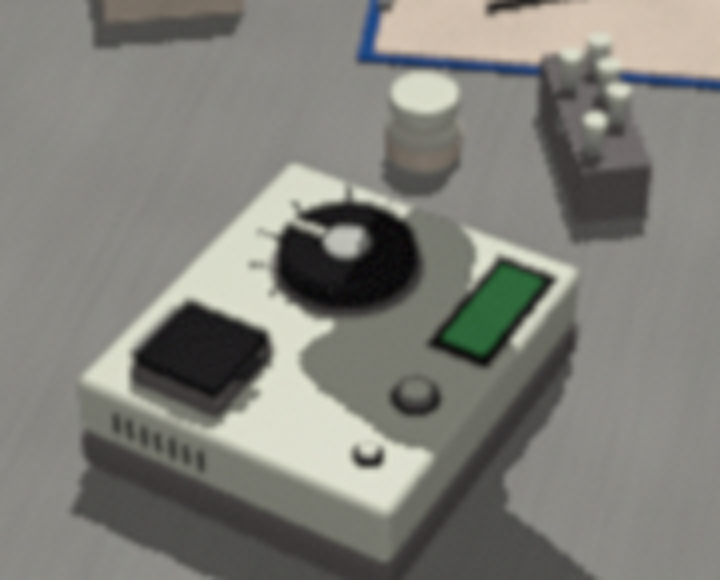

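View pics/top5.png

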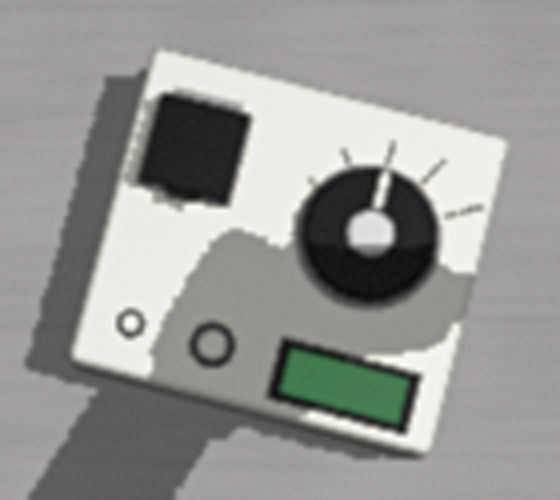

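Both views show the pointer at the three-dot mark, the read key back up and the other items undisturbed. The arm is clear and there is no contact force.

```bash
python3 -c "
from bench import *
print(hand_in())"
```

```text
the job is handed in; nothing more can be done
None
```

The job is handed in at about 9.4 s. The dial is clicked in at the three-dot mark, and the read key was then pressed fully down and released.

- **Dial:** I pressed the shut fingertips on the dial top about 30 mm off centre, with 14–21 N. They moved through one clockwise arc of about 60°, from one dot to three dots. After lifting off, the pointer measured -16.2° against the box's -16.1°, so it is within about 0.1° of the three-dot position.
- **Read key:** I pressed it to its hard stop at z = 0.088 m, with about 15 N and the force rising steeply. After release, the side and top pictures show it back up and the pointer still at three dots.
- **Bystanders:** In the pictures the zero key, bottle, jar and rack look undisturbed. I judged this by eye and did not measure their positions.

At hand-in the arm was clear, with near-zero contact force. The only disagreement was about 3 mm between the wrist-camera position fixes and the other fixes. It had no effect, since the fingertip was visibly centred on the key before pressing.

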